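# Sound a blind bore with the depth gauge and set its reading on the rule

### The arm

A 7-joint arm with a two-finger parallel gripper is mounted at the origin on a cart in front of the work surface, level with it; the furniture and walls round the work are solid. World frame = base frame: x ahead of the robot, y to its left, z up, the work surface at z = 0. Lengths are in mm, angles in rad, forces in N, time in s.
With the tool pointing down it reaches from about 400 to 925 mm from the base axis. Payload 5.6 kg.
Tool frame: the origin (TCP) lies on the centre line of the jaws, within the pads' length; the fingertips stand 19 mm ahead of it and the grasp point (between the pads) is the TCP; y points along the fingers, z is the direction in which the jaws open and shut, and the axes are right-handed (so a half turn about y gives the same grasp; the last joint's range is limited). The gripper opens to 85 mm and grips with 20 to 120 N. Pads are 22 mm wide; open, the fingers measure 114 mm over their backs; the gripper's body (76 mm by 85 mm) begins 54 mm behind the grasp point. The pads swing forward as they close: fully open they stand 13 mm farther back than shut.
Start: joints at [-1.316, 0.468, -0.012, 1.603, 0.006, 1.071, -0.056], TCP at [190.761, 621.384, 250.29] pointing down, gripper open.
Joint ranges: [-2.53, 2.53], [-0.31, 2.02], [-1.57, 1.55], [0.28, 2.44], [-1.29, 4.43], [0.15, 1.84], [-2.92, 2.92]. Speed limits (rad/s): [2.57, 2.57, 3.14, 3.14, 3.14, 3.14, 3.14].

### API

Orientations are given as a unit quaternion [w, x, y, z].
In Python, from rig import bot, get_image, calibration, finder gives the robot as it stands.
- The arm moves only by the tool move_arm, never from a script. Its argument "series" is a list of rows, each a list of 5 numbers: the shift along the tool's x, y, z in units of 25 mm (1.0 is 25 mm), then the turn about the tool's y in units of 6 degrees (1.0 is 6 degrees), then the gripper's target within -1 to 1 (fully open at 1, half-way at 0, shut at -1). In form: [[dx, dy, dz, twist, grip], ...]. A call has 1 to 12 rows; each row shifts and turns the commanded pose from where the row before left it, along the tool's axes as they then stand; what a row does not reach is not made up. A row lasts 1/12 s, in which the tool goes at most 41.7 mm and 7.16 degrees, less where a joint would pass 70% of its speed; a pose out of reach is approached as far as the arm can. A call is refused whole if a number of a shift passes 1 or a number of a turn 1, either way. A call with a gripper value outside its range is refused whole. The fingers move at their own pace and stop on an object; "newtons" is the grip in N (left out, the last holds). Time passes only in rows, so rows that do not move let the fingers close. It gives the time, the measured TCP pose, the force and the opening at its end, in the units of the state.
- bot.get_obs(): the state, without advancing time (a new reading comes with each control period).
- get_image(name): name is "side" or "top"; returns the picture (420x560x3 uint8, red, green, blue); there is no depth.
- calibration(name): a dict with "fovy" (degrees; the focal length in pixels is half the picture's height over the tangent of half this angle, whatever the lens; pixels are square), "cx", "cy" (the principal point, pixels), "D" ([k1, k2, p1, p2, k3] as OpenCV has them; the pictures are not rectified), "xyz" and "attitude" of the camera in the world. Camera axes: x right, y up, looking along -z (the intrinsics and any distortion apply to the point x, -y, -z); pixel columns grow to the right and rows downward; lengths in mm; the calibration is good to about 2 mm. A picture is of the moment at which its call begins. calibration takes no time and is no camera call.
- bot.finish_job(): hands the job in, once; it reports no verdict.
Trained networks look in the newest picture that a camera, given by its name, has taken for a name from the list of things; names that differ only in an ending like _2 or _b are one class to them, and where a whole thing is asked for, a point or a joint stands for the part that bears it (a point fixed in the world has none). Each returns a list of dicts, best first, with "conf" (0 to 1); they miss things now and then, are a little off and sometimes report something else, mostly with a low value. They report only what shows in the picture. A call takes as long as a camera call. They do not tell look-alikes from the thing itself.
- finder.recognise(query, camera): "centre" ([column, row] in pixels, amid what is visible of it).
- finder.cut_out(query, camera): "pixels" (420x560 bool, what is visible of it) and "centre" ([column, row] in pixels, amid what is visible of it).
- finder.spot_point(query, camera): "centre" ([column, row] in pixels: a listed point, or the origin of a listed thing).
The state is a dict: "t": time; "joint_pos": joint angles; "qvel": joint speeds; "effort": joint torques, N m; "tcp_pos": TCP position; "ee_rot": TCP orientation; "ft_force": force on the tool from outside, world axes, zero at the start; "moment": the same for the moment, N m; "finger_gap": opening from 0.0 (shut) to 1.0 (fully open).
Only numpy, scipy, OpenCV 4.12 (cv2) and the standard library are available. Lean on these libraries where they do the work, as an engineer would, in place of code of your own. Each camera call takes 0.05 s, during which the arm holds its last target.

### The job

Find out how deep the bore in the drilled block goes: stand the depth gauge flat on the block with its rod over the bore, and slide the rod gently down until you feel it touch the bottom (do not force it, a hard shove marks the wood). Leave the gauge standing there with the rod bottomed, read the length of rod that still stands out (top of the thumb piece above the top of the stock), and set the pointer of the rule to that length. Leave the other things where they are.

Things in the scene. Friction and masses are not known exactly. Their poses are not given: they have to be found in the camera images.
- thumb_piece (a point): where to grasp the depth gauge: centre of the brass thumb piece (16 mm along its x, 24 mm along y, 20 mm high) on the upper end of the gauge's rod. z points up along the rod. At the start the rod is fully raised and this point is 109 mm above the stock's underside; an upper stop keeps the rod in the stock, so the gauge can be lifted and carried by the thumb piece
- rod_top (a point): centre of the flat top of the thumb piece, 10 mm above its centre and 118.5 mm above the rod's tip. The rod slides down through the stock, up to 72 mm, against a steady friction of about 3 N, and stays where it is left; it does not turn in the stock
- rod_tip (a point): lowest point of the rounded tip (5 mm radius) of the 10 mm steel rod (depth_rod); with the rod fully raised it lies 0.5 mm inside the stock's underside
- stock_top (a point): centre of the stock's upper face, 24 mm above its flat underside. The exposed length to be read is the height of rod_top above this point (95 mm with the rod fully raised)
- depth_gauge: the depth gauge, loose, 0.2 to 0.3 kg, standing on the bench: a dark wooden cross-bar with brass ends, the stock, 34 mm (x) by 112 mm (y) by 24 mm high, with an upright steel rod through its middle. Origin at the centre of the stock's underside
- bore_mouth (a point): centre of the bore's mouth in the block's top face, 70 mm above the bench. Upright bore of 13 mm diameter, 2 mm chamfer at the mouth; its hard flat bottom (bore_floor) lies 25 to 55 mm below the mouth (drawn anew each time, not measured; the rod then stands out about 70 to 40 mm). Over 20 N on the bottom marks it. Beside the bore the rod stops at the top face
- drilled_block: pale wooden block, top face 80 mm (x) by 96 mm (y), 70 mm high over all, on a plywood base board 106 by 150 by 12 mm that is fixed to the bench. Origin at the centre of the underside, straight under the bore
- rule_board: wooden board 170 mm (x) by 64 mm (y) by 12 mm high, fixed to the bench, with a steel rule: marks each 5 mm, longer each 10 mm, longest at 0, 50 and 100 mm; zero is the mark nearest the robot, at x = -50 mm, readings grow to +x. Origin at the centre of its underside
- pointer (a joint): reading of the rule's pointer in m: 0 at the zero mark, 0.100 at the last mark. It slides along the rule board's +x (0.001 is 1 mm) against about 2 N of friction and stays where it is left
- pointer_grip (a point): where to pinch the pointer: centre of its upright dark wooden grip (22 mm along x, 14 mm along y, 36 mm high, its top 62.5 mm over the bench, this point 48 mm over the bench). Below 28.5 mm over the bench is its brass foot, 26 by 24 mm. Axes as rule_board
- jar_pegs: small squat jar with dark lid, 52 mm wide, 48 mm high; bystander, origin at the centre of its underside
- tape_measure: tape measure in a case, 51x89x64 mm; bystander, origin at the centre of its underside
- nut_blank: small pale bar, 41x47x10 mm over all; bystander, origin at the centre of its underside
- jar_rosin: jar with black lid, 62 mm wide, 88 mm high; bystander, origin at the centre of its underside
- sanding_block: flat wooden sanding block, 89x124x29 mm; bystander, origin at the centre of its underside
- rosewood_block: small reddish wood block, 56x80x40 mm; bystander, origin at the centre of its underside
Not all that is in view belongs to the job. Several things look just like the drilled_block: the one meant starts nearest to the robot's base.

How it is judged:
By the outcome, as a careful person would: the job done as asked, in the order asked, and still so for the second after the job is handed in, with the robot touching nothing.
It also fails if it takes over 51 s, if anything falls off the work surface, if the arm or the gripper's body presses on something with over 40 N, if the wrist force passes 120 N, or if a joint passes its speed limit or range.

## Working session

There is one attempt and no reset: what is moved stays moved. The work goes in short steps, Python scripts to look and compute and a tool call to move; the robot and the scene stay as the last step left them, time stands still between calls to the robot, and variables do not carry over. Pictures are saved under pics/ and viewed, and the job is handed in when it is done.

Besides the shell and the picture viewer there is one more tool, called after "Request:" as name([rows], argument=value, ...), one row to a line, values as JSON. move_arm: Moves the arm, as the interface text tells. Its arguments: {"type":"object","properties":{"series":{"type":"array","items":{"type":"array","items":{"type":"number"}}},"newtons":{"type":"number"}},"required":["series"]}

```bash
ls; mkdir -p pics
python3 - <<'E'
from rig import bot,get_image,calibration,finder
import cv2
for n in("side","top"):
    print(n,calibration(n)); cv2.imwrite(f"pics/{n}0.png",get_image(n)[:,:,::-1])
o=bot.get_obs();print(o)
E
```

```text
pics
side {'fovy': 46.75585306854269, 'cx': 282.1511497137599, 'cy': 212.4917677854594, 'D': array([0.0014425, 0.       , 0.       , 0.       , 0.       ]), 'xyz': array([    3.17473216, -1092.22079018,   547.7340038 ]), 'attitude': array([ 0.79851648,  0.55216586, -0.13949917, -0.19499816])}
top {'fovy': 46.387059514299814, 'cx': 274.79740908405614, 'cy': 212.65982395398717, 'D': array([-0.07653085,  0.        ,  0.        ,  0.        ,  0.        ]), 'xyz': array([ 297.42545167,  -23.34867645, 1739.91519171]), 'attitude': array([-0.69541269, -0.03961548,  0.06555532,  0.71451683])}
{'t': 0.1, 'joint_pos': array([-1.31599291,  0.46830592, -0.01157772,  1.6035446 ,  0.00601359,
        1.07141397, -0.05627304]), 'qvel': array([ 0.00273386, -0.001809  ,  0.00113757, -0.00082714,  0.00079823,
       -0.00121488, -0.00054672]), 'effort': array([ 5.47799173e-04, -5.33522236e+01,  2.13026436e-02, -2.51971185e+01,
        1.14894842e-02,  4.25745326e-03, -1.40967421e-05]), 'tcp_pos': array([190.66151547, 620.90407587, 249.41724258]), 'ee_rot': array([-0.69870133,  0.69985734, -0.1049558 ,  0.10488294]), 'ft_force': array([ 0.17089518,  0.64370579, -0.30762332]), 'moment': array([0.01559888, 0.02955279, 0.0135637 ]), 'finger_gap': 0.9994097865964344}
```

View pics/side0.png

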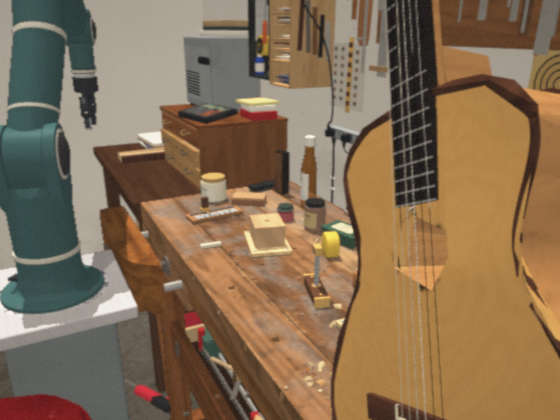

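View pics/top0.png

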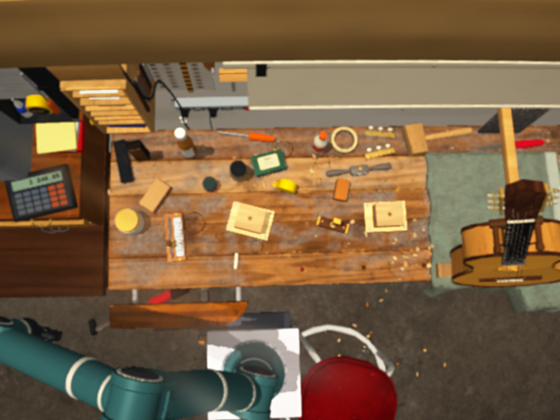

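```bash
cat > h.py <<'E'
import numpy as np,cv2
from rig import bot,get_image,calibration,finder
from scipy.spatial.transform import Rotation as R
from scipy.optimize import least_squares
def cam(n):
    c=calibration(n);f=210/np.tan(np.radians(c['fovy']/2))
    K=np.array([[f,0,c['cx']],[0,f,c['cy']],[0,0,1]])
    q=c['attitude'];Rm=R.from_quat([q[1],q[2],q[3],q[0]]).as_matrix()
    return K,np.array(c['D'],float),Rm@np.diag([1,-1,-1]),np.array(c['xyz'])
def proj(n,P):
    K,D,Rw,t=cam(n);P=np.atleast_2d(P).astype(float)
    r=Rw.T;return cv2.projectPoints(P,cv2.Rodrigues(r)[0],-r@t,K,D)[0][:,0]
def ray(n,uv):
    K,D,Rw,t=cam(n);u=cv2.undistortPoints(np.array([[uv]],float),K,D)[0,0]
    d=Rw@np.array([u[0],u[1],1]);return t,d/np.linalg.norm(d)
def onz(n,uv,z):
    t,d=ray(n,uv);return t+d*(z-t[2])/d[2]
def tri(uvs,uvt):
    a,da=ray('side',uvs);b,db=ray('top',uvt)
    s=np.linalg.lstsq(np.c_[da,-db],b-a,rcond=None)[0]
    p,q=a+da*s[0],b+db*s[1];return (p+q)/2,np.linalg.norm(p-q)
E
python3 - <<'E'
from h import *
np.set_printoptions(precision=1,suppress=True)
for q in ["thumb_piece","rod_top","stock_top","depth_gauge","bore_mouth","drilled_block","rule_board","pointer_grip"]:
    for c in("side","top"):
        print(q,c,[(np.round(r['centre'],1).tolist(),round(r['conf'],2)) for r in finder.spot_point(q,c)][:4])
for n,s in(("side",(140,160,360,320)),("top",(100,150,440,300))):
    im=get_image(n)[:,:,::-1];x0,y0,x1,y1=s
    k=3.6 if n=="side" else 2.35
    cv2.imwrite(f"pics/{n}1.png",cv2.resize(im[y0:y1,x0:x1],None,fx=k,fy=k,interpolation=cv2.INTER_CUBIC))
print(bot.get_obs()['t'])
E
```

```text
thumb_piece side [([313.6, 248.6], 0.73)]
thumb_piece top [([336.8, 221.4], 0.48)]
rod_top side [([317.3, 243.8], 0.66)]
rod_top top [([336.4, 220.8], 0.52)]
stock_top side [([315.9, 285.2], 0.84), ([313.4, 292.2], 0.48)]
stock_top top [([335.2, 223.8], 0.8)]
depth_gauge side [([315.1, 293.4], 0.56)]
depth_gauge top [([330.3, 223.7], 0.79)]
bore_mouth side [([268.0, 218.3], 0.94)]
bore_mouth top [([252.2, 218.1], 0.69), ([387.8, 213.9], 0.59)]
drilled_block side [([265.5, 246.0], 0.73)]
drilled_block top [([384.4, 216.4], 0.87), ([249.9, 218.6], 0.86), ([173.8, 238.6], 0.24)]
rule_board side [([216.5, 214.4], 0.98)]
rule_board top [([176.0, 239.8], 0.56), ([333.7, 224.3], 0.46)]
pointer_grip side [([201.4, 202.4], 0.55), ([314.6, 292.8], 0.32)]
pointer_grip top [([168.9, 243.5], 0.54)]
1.0
```

View pics/side1.png

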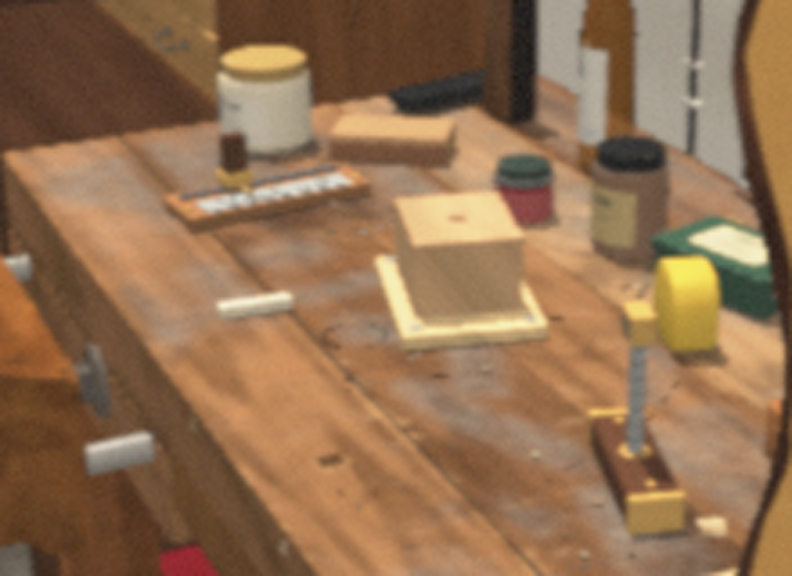

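View pics/top1.png

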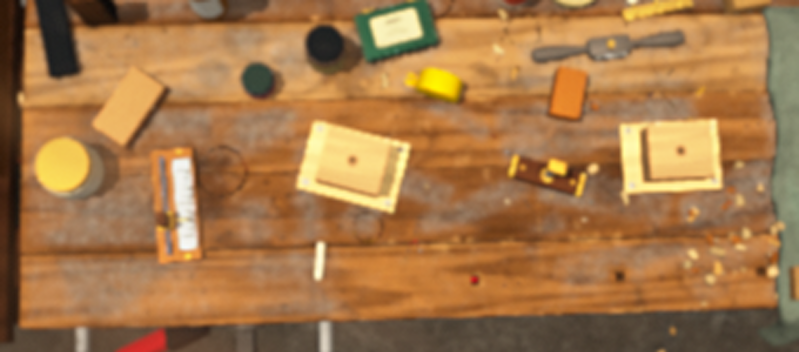

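Run:
```python
from h import *
np.set_printoptions(precision=1,suppress=True)
print("rodtop",tri((317.3,243.8),(336.4,220.8)))
print("thumb",tri((313.6,248.6),(336.8,221.4)))
print("stocktop",tri((315.9,285.2),(335.2,223.8)))
print("bore",tri((268,218.3),(252.2,218.1)), "2nd",onz('top',(387.8,213.9),70))
print("rule",tri((216.5,214.4),(176,239.8)))
print("grip",tri((201.4,202.4),(168.9,243.5)))
```

```text
rodtop (array([ 508.7, -293.1,  123.2]), np.float64(4.746108970131278))
thumb (array([ 504.1, -293.9,  114. ]), np.float64(3.495976256528925))
stocktop (array([ 507.2, -302.3,   29.2]), np.float64(2.205723846912555))
bore (array([530.8, -11.2,  79.5]), np.float64(4.266710706893564)) 2nd [ 533.1 -482.8   70. ]
rule (array([476.6, 258.3,   7.8]), np.float64(17.91183377365435))
grip (array([449.4, 280.2,  45.9]), np.float64(5.701213185478323))
```

```bash
python3 - <<'E'
from h import *
np.set_printoptions(precision=3,suppress=True)
o=bot.get_obs();q=o['ee_rot'];print(R.from_quat([q[1],q[2],q[3],q[0]]).as_matrix())
def crop(n,u,v,w,h,f):
    im=get_image(n)[:,:,::-1];k=780/w if w>h*1.3 else 590/h
    k=int(min(800/w,600/h))
    cv2.imwrite(f"pics/{f}.png",cv2.resize(im[v:v+h,u:u+w],None,fx=k,fy=k,interpolation=cv2.INTER_CUBIC));print(f,k)
crop('side',235,205,60,60,'s_block');crop('top',220,195,60,50,'t_block')
crop('side',295,235,50,80,'s_gauge');crop('top',310,205,50,40,'t_gauge')
crop('side',180,190,70,40,'s_rule');crop('top',155,205,60,60,'t_rule')
E
cd pics
python3 - <<'E'
import cv2,numpy as np
def cat(a,b,f):
    A=[cv2.imread(x+'.png') for x in(a,b)]
    A=[cv2.resize(x,(400,int(x.shape[0]*400/x.shape[1]))) for x in A]
    H=600
    A=[cv2.copyMakeBorder(x[:H],0,max(0,H-x.shape[0]),0,0,0) for x in A]
    cv2.imwrite(f,np.hstack(A))
cat('s_block','t_block','c1.png');cat('s_rule','t_rule','c3.png')
E
```

```text
[[ 0.956  0.     0.293]
 [-0.293  0.     0.956]
 [ 0.    -1.     0.   ]]
s_block 10
t_block 12
s_gauge 7
t_gauge 15
s_rule 11
t_rule 10
```

View pics/c1.png

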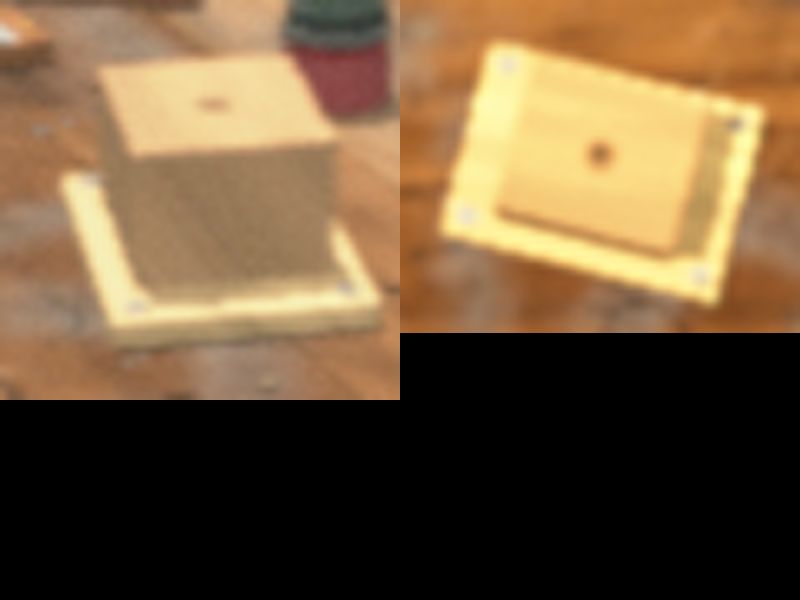

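View pics/c3.png

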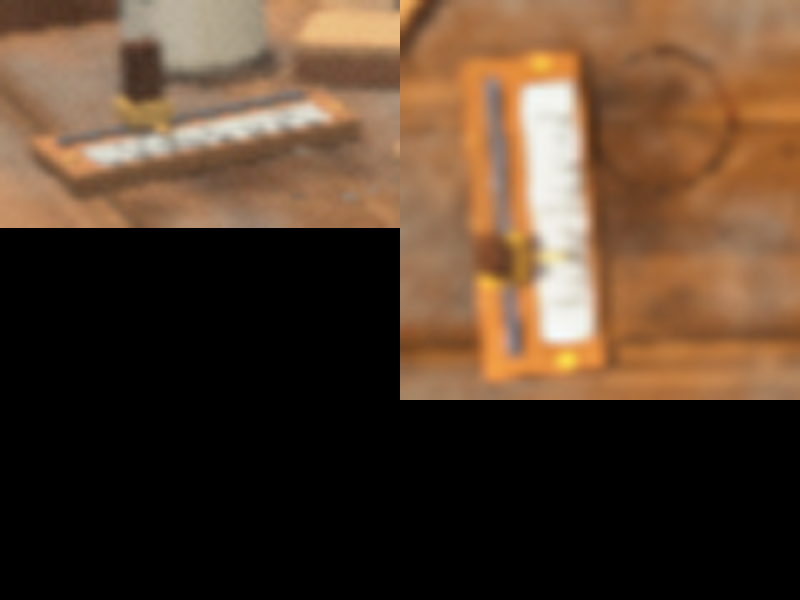

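View pics/s_gauge.png

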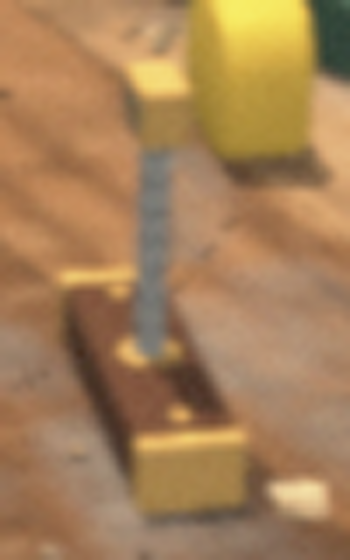

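View pics/t_gauge.png

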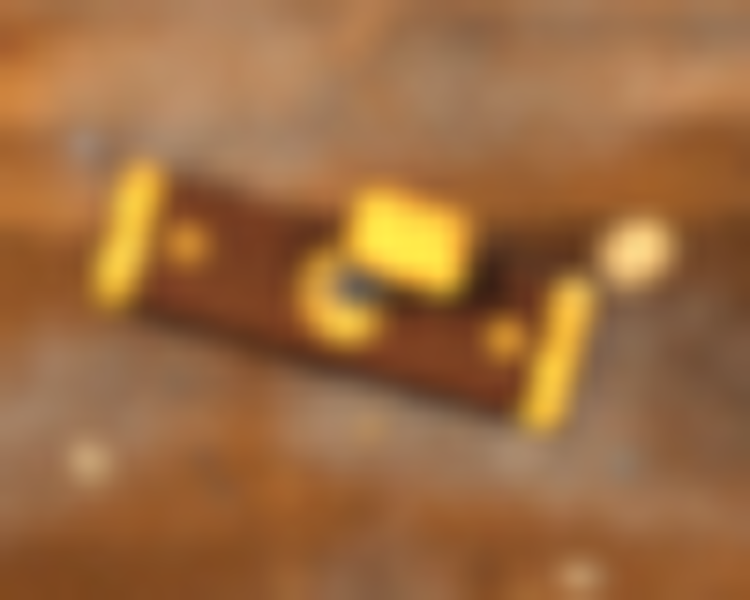

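```bash
cat > fit.py <<'E'
from h import *
np.set_printoptions(precision=2,suppress=True)
def px(u0,v0,k,pts,x0=0): return [(u0+(x-x0+.5)/k-.5,v0+(y+.5)/k-.5) for x,y in pts]
k1=400/60
def sq(a,b,z): # corners by signs
    return {(i,j):(i*a/2,j*b/2,z) for i in(1,-1) for j in(1,-1)}
obs=[] # (obj,cam,local,uv,w)
def add(o,c,P,uv,s=1.0):
    for p,q in zip(P,uv): obs.append((o,c,p,q,s))
B=sq(106,150,12);T=sq(80,96,70)
# top view: image up=+x, left=+y : UL=(+,+) UR=(+,-) LR=(-,-) LL=(-,+)
add(0,'top',[B[1,1],B[1,-1],B[-1,-1],B[-1,1],(0,0,70)],px(220,195,k1,[(490,43),(765,106),(719,305),(439,235),(600,154)],400),.5)
# side view: camera at y=-1092 looking +y,+x ; 
add(0,'side',[B[-1,1],B[-1,-1],B[1,-1]],px(235,205,k1,[(62,178),(112,327),(380,300)]),.6)
add(0,'side',[T[-1,1],T[1,1],T[1,-1],T[-1,-1],(0,0,70)],px(235,205,k1,[(99,70),(292,54),(337,140),(133,157),(214,104)]),.5)
G=sq(34,112,24);H=sq(16,24,119)
add(1,'top',[G[1,1],G[-1,1],G[1,-1],G[-1,-1],(0,0,119)],px(310,205,15,[(132,155),(88,302),(600,280),(550,437),(412,240)]),.4)
add(1,'side',[(0,0,25),G[-1,-1],G[1,-1],(-17,-56,0),(17,-56,0),G[-1,1]],px(295,235,7,[(150,350),(134,434),(248,430),(138,512),(245,507),(60,275)]),.5)
add(1,'side',[H[-1,1],H[-1,-1],H[1,-1]],px(295,235,7,[(127,64),(139,97),(191,94)]),.5)
L=sq(170,64,12)
kr=400/70
add(2,'top',[L[1,1],L[1,-1],L[-1,-1],L[-1,1]],px(155,205,k1,[(463,58),(577,50),(606,365),(485,380)],400),.6)
add(2,'side',[L[-1,1],L[-1,-1],L[1,-1],L[1,1]],px(180,190,kr,[(33,140),(75,182),(360,120),(310,88)]),.6)
C={n:cam(n) for n in('side','top')}
def pr(c,W,dr,dt):
    K,D,Rw,t=C[c];Rw=Rw@R.from_rotvec(dr).as_matrix();r=Rw.T
    return cv2.projectPoints(np.array(W,float).reshape(1,3),cv2.Rodrigues(r)[0],-r@(t+dt),K,D)[0].ravel()
def wpt(o,p):
    x,y,a=o;c,s=np.cos(a),np.sin(a);return np.array([x+c*p[0]-s*p[1],y+s*p[0]+c*p[1],p[2]])
def res(v):
    O=v[:9].reshape(3,3);e={'side':(v[9:12],v[12:15]),'top':(v[15:18],v[18:21])}
    out=[]
    for o,c,p,uv,s in obs:
        out+=list((pr(c,wpt(O[o],p),*e[c])-uv)/s)
    out+=list(v[9:12]/.003)+list(v[15:18]/.003)+list(v[12:15]/2)+list(v[18:21]/2)
    return np.array(out)
if __name__=="__main__":
    v0=np.r_[530,-11,-.23,507,-297,-.23,476,258,.1,np.zeros(12)]
    s=least_squares(res,v0,loss='soft_l1');v=s.x
    cov=np.linalg.inv(s.jac.T@s.jac)
    print(v[:9].reshape(3,3),np.sqrt(np.diag(cov))[:9]);print(v[9:]*np.tile([1000]*3+[1]*3,2))
    r=res(v)[:2*len(obs)].reshape(-1,2)
    for (o,c,p,uv,sg),q in zip(obs,r):print(o,c,p,np.round(q*sg,2))
    np.save('fit.npy',v)
E
python3 fit.py
```

```text
[[ 534.26    0.91   -0.27]
 [ 511.71 -291.22   -0.31]
 [ 482.26  268.44    0.08]] [3.76 3.58 0.01 3.48 3.19 0.01 4.04 3.83 0.01]
[ 0.41 -0.32  1.42 -0.46 -0.32  0.35  1.71 -1.33 -0.82  0.46  0.32 -0.31]
0 top (53.0, 75.0, 12) [ 0.22 -0.19]
0 top (53.0, -75.0, 12) [-0.31  0.61]
0 top (-53.0, -75.0, 12) [-0.67 -0.54]
0 top (-53.0, 75.0, 12) [ 0.25 -0.42]
0 top (0, 0, 70) [0.08 0.25]
0 side (-53.0, 75.0, 12) [-0.18 -0.15]
0 side (-53.0, -75.0, 12) [ 0.34 -0.32]
0 side (53.0, -75.0, 12) [0.36 0.29]
0 side (-40.0, 48.0, 70) [-0.16  0.02]
0 side (40.0, 48.0, 70) [-0.74  0.44]
0 side (40.0, -48.0, 70) [-0.1   0.23]
0 side (-40.0, -48.0, 70) [ 0.23 -0.04]
0 side (0, 0, 70) [-0.02  0.13]
1 top (17.0, 56.0, 24) [0.25 0.22]
1 top (-17.0, 56.0, 24) [ 0.64 -0.47]
1 top (17.0, -56.0, 24) [-0.74  0.75]
1 top (-17.0, -56.0, 24) [ 0.14 -0.59]
1 top (0, 0, 119) [-0.32 -0.07]
1 side (0, 0, 25) [-0.17 -0.23]
1 side (-17.0, -56.0, 24) [0.49 1.77]
1 side (17.0, -56.0, 24) [-0.03  1.  ]
1 side (-17, -56, 0) [-0.41  0.59]
1 side (17, -56, 0) [-0.06 -0.09]
1 side (-17.0, 56.0, 24) [-0.24 -0.3 ]
1 side (-8.0, 12.0, 119) [-0.49 -0.37]
1 side (-8.0, -12.0, 119) [ 0.4  -0.47]
1 side (8.0, -12.0, 119) [ 0.34 -0.55]
2 top (85.0, 32.0, 12) [-0.41  0.54]
2 top (85.0, -32.0, 12) [ 0.44 -0.08]
2 top (-85.0, -32.0, 12) [-0.    0.34]
2 top (-85.0, 32.0, 12) [-0.06 -0.03]
2 side (-85.0, 32.0, 12) [-0.41  0.24]
2 side (-85.0, -32.0, 12) [ 0.27 -0.65]
2 side (85.0, -32.0, 12) [ 0.61 -0.04]
2 side (85.0, 32.0, 12) [ 0.17 -0.23]
```

Request:
move_arm([
  [0.98,0,-0.66,0,1],
  [0.98,0,-0.66,0,1],
  [0.98,0,-0.66,0,1],
  [0.98,0,-0.66,0,1],
  [0.98,0,-0.66,0,1],
  [0.98,0,-0.66,0,1],
  [0.98,0,-0.66,0,1],
  [0.98,0,-0.66,0,1],
  [0.98,0,-0.66,0,1],
  [0.98,0,-0.66,0,1],
  [0.98,0,-0.66,0,1],
  [0.98,0,-0.66,0,1],
])

```text
t: 2.3
tcp_pos: [414.5, 344.6, 250.5]
ee_rot: [0.699, -0.699, 0.105, -0.105]
ft_force: [0.7, 0.2, 0.3]
finger_gap: 0.998
```

Request:
move_arm([
  [0.46,0,-0.97,0,1],
  [0.46,0,-0.97,0,1],
  [0.46,0,-0.97,0,1],
  [0.46,0,-0.97,0,1],
  [0.46,0,-0.97,0,1],
  [0.46,0,-0.97,0,1],
  [0.46,0,-0.97,0,1],
  [0.46,0,-0.97,0,1],
  [0.46,0,-0.97,0,1],
  [0.46,0,-0.97,0,1],
  [0.46,0,-0.97,0,1],
  [0.46,0,-0.97,0,1],
])

```text
t: 3.3
tcp_pos: [460.3, 25.9, 250.6]
ee_rot: [0.699, -0.699, 0.105, -0.105]
ft_force: [1.0, 1.1, -0.2]
finger_gap: 1.001
```

Request:
move_arm([
  [0.46,0,-0.97,0,1],
  [0.46,0,-0.97,0,1],
  [0.46,0,-0.97,0,1],
  [0.46,0,-0.97,0,1],
  [0.46,0,-0.97,0,1],
  [0.46,0,-0.97,0,1],
  [0.46,0,-0.97,0,1],
  [0.46,0,-0.97,0,1],
  [0.46,0,-0.97,0,1],
  [0.46,0,-0.97,0,1],
  [0.46,0,-0.97,0,1],
  [0.46,0,-0.97,0,1],
])

```text
t: 4.3
tcp_pos: [506.9, -292.8, 250.4]
ee_rot: [0.699, -0.699, 0.105, -0.105]
ft_force: [0.2, -0.3, -0.8]
finger_gap: 1.001
```

Request:
move_arm([
  [0,0.6,0,0,1],
  [0,0.6,0,0,1],
  [0,0.6,0,0,1],
  [0,0,0,0,1],
])

```text
t: 4.63
tcp_pos: [505.3, -290.7, 202.5]
ee_rot: [0.7, -0.699, 0.107, -0.103]
ft_force: [-0.1, -0.2, 0.2]
finger_gap: 0.997
```

```bash
cat > crop.py <<'E'
from h import *
def crop(n,u,v,w,h,f):
    im=get_image(n)[:,:,::-1];k=int(min(800/w,600/h))
    cv2.imwrite(f"pics/{f}.png",cv2.resize(im[v:v+h,u:u+w],None,fx=k,fy=k,interpolation=cv2.INTER_CUBIC));print(f,k)
E
python3 - <<'E'
from crop import *
crop('side',280,190,70,120,'s_g2');crop('top',300,190,80,60,'t_g2')
o=bot.get_obs();print(o['tcp_pos'],o['joint_pos'],o['t'])
E
```

```text
s_g2 5
t_g2 10
[ 506.65540146 -291.4810013   205.24419771] [ 0.089145    0.43075019  0.48424444  1.8344406  -0.24356323  0.93601026
  1.95453432] 4.7333
```

View pics/s_g2.png

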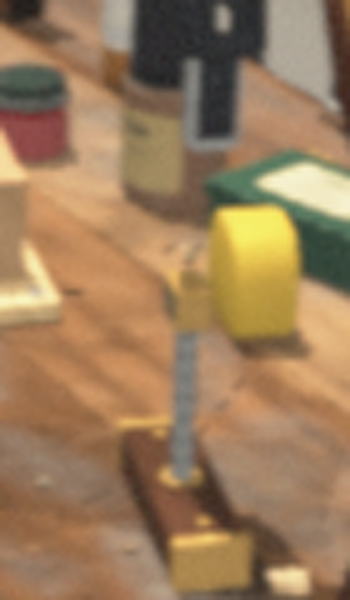

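View pics/t_g2.png

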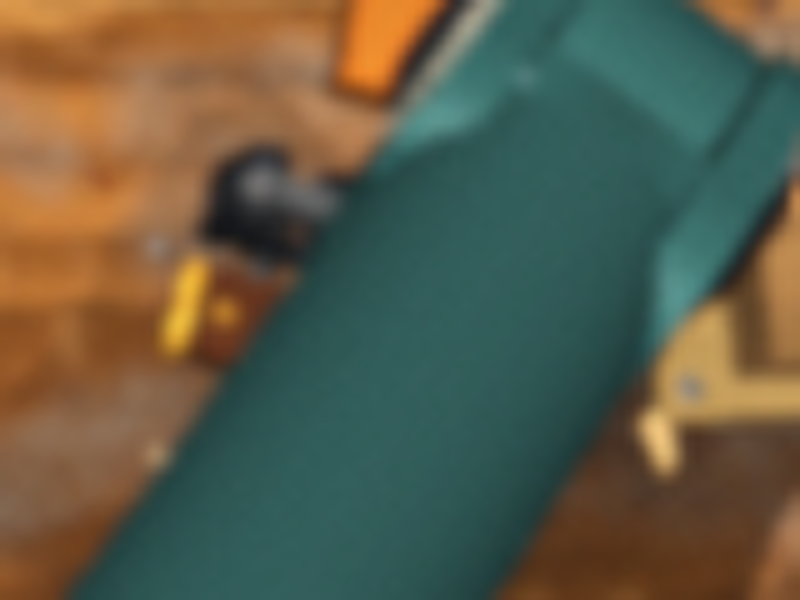

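```bash
cat >> h.py <<'E'
_v=None
def prj(c,P):
    import fit
    v=np.load('fit.npy');e={'side':(v[9:12],v[12:15]),'top':(v[15:18],v[18:21])}
    return fit.pr(c,P,*e[c])
E
python3 - <<'E'
from h import *
t=np.array([506,-291.3,204]);z=np.array([.293,.956,0]);x=np.array([.956,-.293,0])
for s in(-57,-43,43,57):
  for w in(-11,11):
    p=t+z*s+x*w-[0,0,6];a=prj('side',p);b=proj('side',p)[0];print(s,w,a,(a-[280,190])*5,b)
E
```

```text
-57 -11 [317.85 221.42] [189.25 157.12] [317.58 221.2 ]
-57 11 [328.69 220.72] [243.45 153.6 ] [328.42 220.52]
-43 -11 [316.06 218.87] [180.32 144.34] [315.79 218.64]
-43 11 [326.77 218.18] [233.83 140.92] [326.5  217.98]
43 -11 [306.06 204.55] [130.28  72.73] [305.81 204.31]
43 11 [315.99 203.97] [179.94  69.83] [315.75 203.74]
57 -11 [304.57 202.42] [122.85  62.09] [304.33 202.18]
57 11 [314.39 201.85] [171.93  59.26] [314.15 201.62]
```

Request:
move_arm([
  [0.11,0.6,0.03,0,1],
  [0.1,0.6,0.03,0,1],
  [0,0.6,0,0,1],
  [0,0.6,0,0,1],
  [0,0.6,0,0,1],
  [0,0.5,0,0,0.5],
  [0,0.3,0,0,0.2],
  [0,0,0,0,0],
  [0,0,0,0,0],
  [0,0,0,0,-0.2],
], newtons=60)

```text
t: 5.57
tcp_pos: [512.8, -292.0, 111.2]
ee_rot: [-0.699, 0.699, -0.104, 0.105]
ft_force: [-0.4, 0.4, 0.8]
finger_gap: 0.404
```

Run:
```python
from crop import *
crop('side',285,210,60,90,'s_g3')
o=bot.get_obs();print(o['tcp_pos'],o['ft_force'],o['finger_gap'],o['t'])
```

```text
s_g3 6
[ 512.83132561 -292.05240408  111.30358896] [ 0.15949671  0.03319921 -0.49849113] 0.4005902503722206 5.6167
```

View pics/s_g3.png

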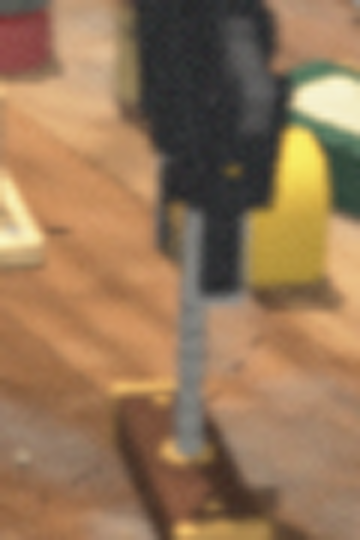

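Run:
```python
from h import *
from crop import crop
t=np.array([512.8,-292,111.2]);z=np.array([.293,.956,0]);x=np.array([.956,-.293,0])
for s in(-31.5,-17,17,31):
  for w in(-11,11):
    p=t+z*s+x*w-[0,0,13];a=prj('side',p);print(s,w,a,(a-[285,210])*6)
v=np.load('fit.npy')
import fit
for p in[(-8,-12,119),(8,-12,119),(-8,12,119),(-8,-12,99),(8,-12,99),(-5,0,60),(5,0,60)]:
    a=prj('side',fit.wpt(v[3:6],p));print(p,a,(a-[285,210])*6)
```

```text
-31.5 -11 [316.19 261.07] [187.12 306.39]
-31.5 11 [326.38 260.25] [248.3  301.52]
-17 -11 [314.47 258.06] [176.81 288.36]
-17 11 [324.54 257.27] [237.24 283.62]
17 -11 [310.61 251.31] [153.66 247.87]
17 11 [320.4  250.57] [212.39 243.41]
31 -11 [309.09 248.65] [144.52 231.88]
31 11 [318.76 247.92] [202.58 227.54]
(-8, -12, 119) [314.83 247.96] [178.96 227.74]
(8, -12, 119) [322.2  247.45] [223.2  224.71]
(-8, 12, 119) [312.22 243.34] [163.35 200.06]
(-8, -12, 99) [314.55 256.54] [177.29 279.22]
(8, -12, 99) [321.87 256.01] [221.24 276.09]
(-5, 0, 60) [314.08 270.29] [174.48 361.72]
(5, 0, 60) [318.55 269.95] [201.32 359.68]
```

Request:
move_arm([
  [0,0,0,0,-0.3],
  [0,0,0,0,-0.4],
  [0,0,0,0,-0.5],
  [0,0,0,0,-0.7],
  [0,0,0,0,-1],
  [0,0,0,0,-1],
  [0,0,0,0,-1],
], newtons=60)

```text
t: 6.2
tcp_pos: [512.4, -292.3, 110.6]
ee_rot: [-0.699, 0.7, -0.105, 0.105]
ft_force: [0.1, -3.2, 1.6]
finger_gap: 0.27
```

Request:
move_arm([
  [0,0,0,0,-1],
])

```text
t: 6.28
tcp_pos: [512.4, -292.3, 110.5]
ee_rot: [-0.699, 0.7, -0.105, 0.105]
ft_force: [-0.5, -2.6, 2.6]
finger_gap: 0.263
```

Request:
move_arm([
  [0,0,0,0,-1],
])

```text
t: 6.37
tcp_pos: [512.4, -292.3, 110.5]
ee_rot: [-0.699, 0.7, -0.105, 0.105]
ft_force: [0.1, -3.8, 3.1]
finger_gap: 0.267
```

Run:
```python
from crop import *
crop('side',285,210,60,90,'s_g4')
o=bot.get_obs();print(o['tcp_pos'],o['ft_force'],o['finger_gap'],o['t'])
```

```text
s_g4 6
[ 512.38313598 -292.18223791  110.47170109] [ 0.4679775  -4.53550786  3.02904014] 0.2724131076345829 6.4167
```

View pics/s_g4.png

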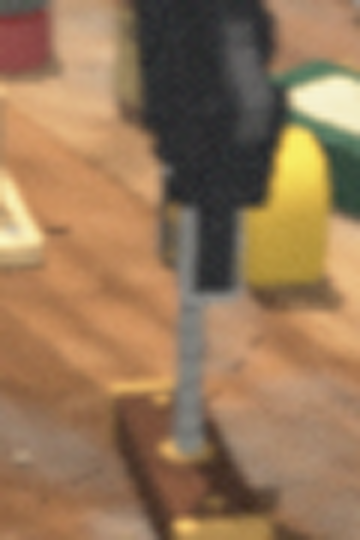

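Request:
move_arm([
  [0,-0.2,0,0,-1],
  [0,-0.4,0,0,-1],
  [0,-0.8,0,0,-1],
  [0,-0.8,0,0,-1],
  [0,-0.8,0,0,-1],
  [0,-0.6,0,0,-1],
  [0,-0.4,0,0,-1],
  [0,-0.2,0,0,-1],
  [0,0,0,0,-1],
])

```text
t: 7.17
tcp_pos: [512.5, -291.2, 216.1]
ee_rot: [0.699, -0.699, 0.104, -0.105]
ft_force: [0.5, -0.4, -2.4]
finger_gap: 0.267
```

Request:
move_arm([
  [-0.1,0,0.4,0,-1],
  [-0.18,0,0.8,0,-1],
  [-0.2,0,0.9,0,-1],
  [-0.2,0,0.9,0,-1],
  [-0.2,0,0.9,0,-1],
  [-0.2,0,0.9,0,-1],
  [-0.2,0,0.9,0,-1],
  [-0.2,0,0.9,0,-1],
  [-0.2,0,0.9,0,-1],
  [-0.2,0,0.9,0,-1],
  [-0.2,0,0.9,0,-1],
  [-0.2,0,0.9,0,-1],
])

```text
t: 8.17
tcp_pos: [531.3, -29.0, 214.0]
ee_rot: [-0.699, 0.699, -0.106, 0.104]
ft_force: [-0.3, 0.3, -3.1]
finger_gap: 0.266
```

Request:
move_arm([
  [-0.2,0,0.7,0,-1],
  [-0.15,0,0.4,0,-1],
  [-0.15,0,0.15,0,-1],
  [0,0,0,0,-1],
])

```text
t: 8.5
tcp_pos: [528.6, 3.4, 214.5]
ee_rot: [-0.699, 0.699, -0.105, 0.104]
ft_force: [-0.9, -0.3, -2.4]
finger_gap: 0.268
```

Run:
```python
from crop import *
crop('side',230,130,80,130,'s_b1');crop('top',215,180,80,60,'t_b1')
o=bot.get_obs();print(o['tcp_pos'],o['ft_force'],o['finger_gap'],o['t'])
```

```text
s_b1 4
t_b1 10
[529.34171319   1.28271674 215.04599575] [-0.29727589 -0.92451981 -2.44938548] 0.2708001821099368 8.6
```

View pics/s_b1.png

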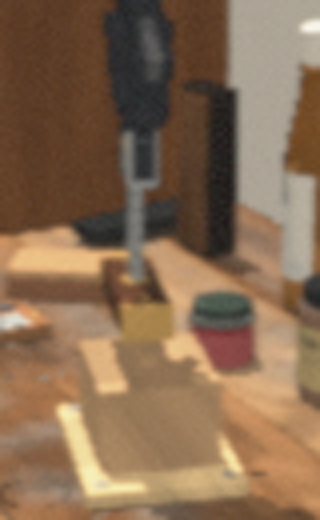

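View pics/t_b1.png

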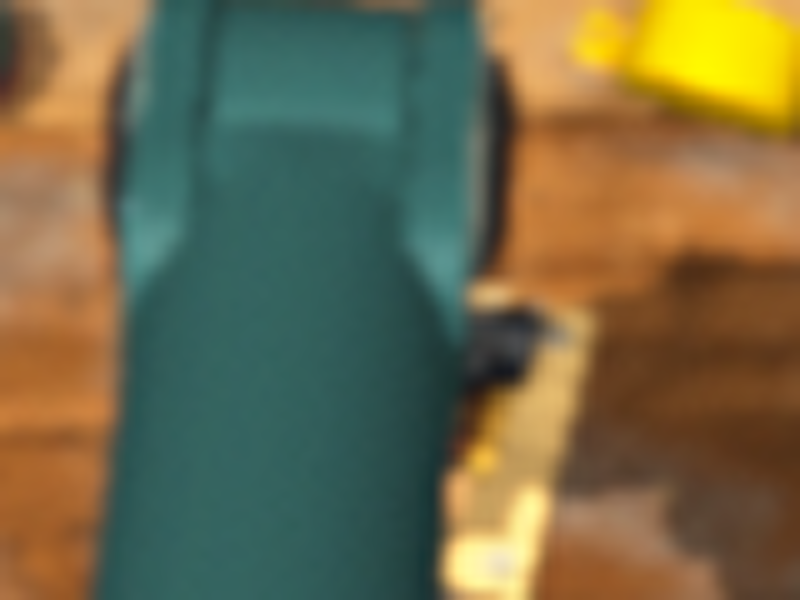

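Request:
move_arm([
  [0.22,0.5,0,0,-1],
  [0,0.5,0,0,-1],
  [0,0,0,0,-1],
  [0,0,0,0,-1],
])

```text
t: 8.93
tcp_pos: [534.5, -0.6, 189.9]
ee_rot: [-0.699, 0.7, -0.106, 0.105]
ft_force: [-0.2, -1.1, -2.2]
finger_gap: 0.271
```

Run:
```python
from crop import *
import fit
np.set_printoptions(precision=1,suppress=True)
crop('side',240,150,60,100,'s_b2')
o=bot.get_obs();t=o['tcp_pos'];print(t,o['ft_force'],o['t'])
for p in[(-17,-56,24),(17,-56,24),(-17,-56,0),(17,-56,0),(-17,56,24),(0,0,24)]:
    w=fit.wpt([t[0],t[1],-.297],p)+[0,0,t[2]-110.5];print(p,(prj('side',w)-[240,150]+.5)*6)
v=np.load('fit.npy')
for i in(1,-1):
  for j in(1,-1): print(i,j,(prj('side',fit.wpt(v[:3],(40*i,48*j,70)))-[240,150]+.5)*6)
```

```text
s_b2 6
[535.   -0.4 190.5] [ 0.3 -0.5 -2. ] 8.9833
(-17, -56, 24) [146.5 401.1]
(17, -56, 24) [225.3 396.2]
(-17, -56, 0) [146.9 453.5]
(17, -56, 0) [225.2 448.4]
(-17, 56, 24) [109.6 315.2]
(0, 0, 24) [165.3 354.2]
1 1 [228.8 381.7]
1 -1 [273.2 457.9]
-1 1 [ 58.6 393.6]
-1 -1 [ 91.5 471.5]
```

View pics/s_b2.png

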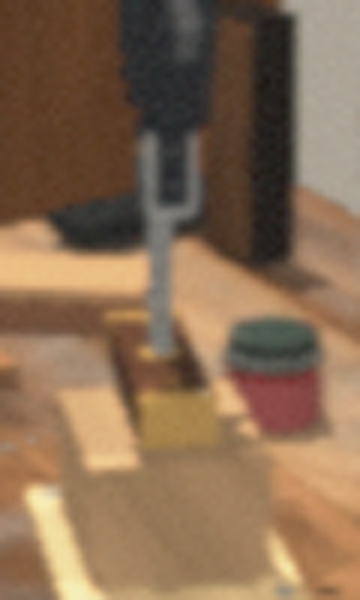

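Run:
```python
from crop import *
import fit
np.set_printoptions(precision=2,suppress=True)
v=np.load('fit.npy')
P=[(-17,-56,24),(17,-56,24),(-17,-56,0),(17,-56,0),(-17,56,24),(0,0,25.5)]
U=np.array([(138,397),(217,393),(142,448),(219,443),(103,314),(160,352)])
U=(U+.5)/6-.5+[240,150]
def f(q,full=False):
    return np.concatenate([prj('side',fit.wpt([q[0],q[1],q[3]],p)+[0,0,q[2]])-u for p,u in zip(P,U)])
s=least_squares(lambda q:np.r_[f(q),(q[3]+.297)/.03],[535,0,80,-.297]);print(s.x,f(s.x).reshape(-1,2),np.sqrt(np.diag(np.linalg.inv(s.jac.T@s.jac)))*.4)
s=least_squares(lambda q:np.r_[f(q),(q[3]+.297)/.03,(q[2]-80)/.5],[535,0,80,-.297]);print(s.x)
for z in(80+24,150,175):print(z,(prj('side',[535,-.4,z])-[240,150]+.5)*6)
print((prj('side',fit.wpt(v[:3],(0,0,70)))-[240,150]+.5)*6)
```

```text
[546.89  30.34  68.72  -0.29] [[ 0.43  0.14]
 [ 0.04  0.  ]
 [-0.16  0.14]
 [-0.31  0.13]
 [ 0.22  0.05]
 [-0.22 -0.48]] [ 8.55 17.65  7.48  0.01]
[534.06   3.8   79.99  -0.3 ]
104 [165.31 354.18]
150 [164.8  255.55]
175 [164.51 200.89]
[162.91 424.83]
```

Request:
move_arm([
  [0,0.1,0,0,-1],
  [0,0.1,0,0,-1],
  [0,0.08,0,0,-1],
  [0,0,0,0,-1],
])

```text
t: 9.32
tcp_pos: [534.8, 0.8, 183.1]
ee_rot: [-0.699, 0.699, -0.105, 0.105]
ft_force: [-0.2, -0.3, -2.6]
finger_gap: 0.27
```

Request:
move_arm([
  [0,0.04,0,0,-1],
  [0,0.04,0,0,-1],
])

```text
t: 9.48
tcp_pos: [535.1, 0.8, 181.4]
ee_rot: [0.699, -0.699, 0.105, -0.105]
ft_force: [-1.1, -0.3, -1.9]
finger_gap: 0.265
```

Request:
move_arm([
  [0,0.04,0,0,-1],
  [0,0.02,0,0,-1],
])

```text
t: 9.65
tcp_pos: [535.3, 0.6, 180.2]
ee_rot: [0.699, -0.699, 0.105, -0.105]
ft_force: [-1.5, -1.1, 2.8]
finger_gap: 0.268
```

Request:
move_arm([
  [0,0.04,0,0,-1],
  [0,0,0,0,-1],
])

```text
t: 9.82
tcp_pos: [535.2, 0.6, 179.1]
ee_rot: [0.699, -0.699, 0.105, -0.105]
ft_force: [-1.0, -0.8, 1.3]
finger_gap: 0.268
```

Request:
move_arm([
  [0,0.04,0,0,-1],
  [0,0.02,0,0,-1],
])

```text
t: 9.98
tcp_pos: [535.2, 0.7, 177.5]
ee_rot: [0.699, -0.699, 0.105, -0.105]
ft_force: [-0.8, -1.5, 1.8]
finger_gap: 0.265
```

Request:
move_arm([
  [0,0.04,0,0,-1],
  [0,0.02,0,0,-1],
])

```text
t: 10.15
tcp_pos: [535.1, 0.7, 175.8]
ee_rot: [-0.699, 0.699, -0.105, 0.105]
ft_force: [-0.7, -1.1, 1.2]
finger_gap: 0.268
```

Request:
move_arm([
  [0,0.04,0,0,-1],
  [0,0.02,0,0,-1],
])

```text
t: 10.32
tcp_pos: [535.1, 0.7, 174.2]
ee_rot: [-0.699, 0.699, -0.105, 0.105]
ft_force: [-1.1, -1.5, 2.6]
finger_gap: 0.269
```

Request:
move_arm([
  [0,0.07,0,0,-1],
  [0,0.07,0,0,-1],
  [0,0.07,0,0,-1],
  [0,0.06,0,0,-1],
])

```text
t: 10.65
tcp_pos: [535.1, 0.7, 167.3]
ee_rot: [-0.699, 0.699, -0.105, 0.105]
ft_force: [-0.5, -2.3, 2.6]
finger_gap: 0.269
```

Request:
move_arm([
  [0,0.07,0,0,-1],
  [0,0.07,0,0,-1],
  [0,0.07,0,0,-1],
  [0,0.06,0,0,-1],
])

```text
t: 10.98
tcp_pos: [535.0, 0.7, 160.6]
ee_rot: [-0.699, 0.699, -0.105, 0.105]
ft_force: [-1.2, -1.3, 2.4]
finger_gap: 0.267
```

Request:
move_arm([
  [0,0.03,0,0,-1],
  [0,0.03,0,0,-1],
])

```text
t: 11.15
tcp_pos: [535.0, 0.6, 159.2]
ee_rot: [-0.699, 0.699, -0.105, 0.105]
ft_force: [-0.8, -1.9, 2.9]
finger_gap: 0.267
```

Request:
move_arm([
  [0,0.03,0,0,-1],
  [0,0.03,0,0,-1],
])

```text
t: 11.32
tcp_pos: [535.0, 0.7, 157.7]
ee_rot: [-0.699, 0.699, -0.105, 0.105]
ft_force: [-0.4, -2.7, 3.1]
finger_gap: 0.264
```

Request:
move_arm([
  [0,0.03,0,0,-1],
  [0,0.03,0,0,-1],
])

```text
t: 11.48
tcp_pos: [535.0, 0.7, 156.2]
ee_rot: [-0.699, 0.699, -0.105, 0.105]
ft_force: [-1.1, -2.4, 2.6]
finger_gap: 0.266
```

Request:
move_arm([
  [0,0.03,0,0,-1],
  [0,0.03,0,0,-1],
])

```text
t: 11.65
tcp_pos: [535.0, 0.6, 154.7]
ee_rot: [-0.699, 0.699, -0.105, 0.105]
ft_force: [-1.5, -2.5, 3.0]
finger_gap: 0.268
```

Request:
move_arm([
  [0,0.03,0,0,-1],
  [0,0.03,0,0,-1],
])

```text
t: 11.82
tcp_pos: [535.0, 0.7, 153.2]
ee_rot: [-0.699, 0.699, -0.105, 0.105]
ft_force: [-0.7, -3.8, 2.1]
finger_gap: 0.268
```

Request:
move_arm([
  [0,0.03,-0.02,0,-1],
  [0,0.03,0,0,-1],
])

```text
t: 11.98
tcp_pos: [535.0, 0.5, 151.8]
ee_rot: [0.699, -0.699, 0.105, -0.105]
ft_force: [-0.5, -1.7, 2.5]
finger_gap: 0.268
```

Request:
move_arm([
  [0,0.03,0,0,-1],
  [0,0.03,0,0,-1],
])

```text
t: 12.15
tcp_pos: [535.0, 0.5, 150.3]
ee_rot: [0.699, -0.699, 0.105, -0.105]
ft_force: [-1.4, -0.7, 1.7]
finger_gap: 0.27
```

Request:
move_arm([
  [0,0.03,0,0,-1],
  [0,0.03,0,0,-1],
])

```text
t: 12.32
tcp_pos: [535.0, 0.5, 148.8]
ee_rot: [0.699, -0.699, 0.105, -0.105]
ft_force: [-0.8, -1.2, 2.9]
finger_gap: 0.271
```

Request:
move_arm([
  [0,0.03,0,0,-1],
  [0,0.03,0,0,-1],
])

```text
t: 12.48
tcp_pos: [534.9, 0.5, 147.2]
ee_rot: [0.699, -0.699, 0.105, -0.105]
ft_force: [-0.6, -1.2, 2.8]
finger_gap: 0.27
```

Request:
move_arm([
  [0,0.03,0,0,-1],
  [0,0.03,0,0,-1],
])

```text
t: 12.65
tcp_pos: [535.0, 0.4, 145.7]
ee_rot: [0.699, -0.699, 0.105, -0.105]
ft_force: [-0.3, -0.6, 2.6]
finger_gap: 0.272
```

Request:
move_arm([
  [0,0.03,0,0,-1],
  [0,0.03,0,0,-1],
])

```text
t: 12.82
tcp_pos: [534.9, 0.4, 144.2]
ee_rot: [0.699, -0.699, 0.105, -0.105]
ft_force: [-1.4, -0.5, 2.0]
finger_gap: 0.265
```

Request:
move_arm([
  [0,0.03,0,0,-1],
  [0,0.03,0,0,-1],
])

```text
t: 12.98
tcp_pos: [535.2, 0.4, 143.2]
ee_rot: [0.699, -0.699, 0.105, -0.105]
ft_force: [-2.1, 0.2, 11.1]
finger_gap: 0.267
```

Request:
move_arm([
  [0,0,0,0,-1],
])

```text
t: 13.07
tcp_pos: [535.2, 0.4, 143.3]
ee_rot: [0.699, -0.699, 0.105, -0.105]
ft_force: [-1.6, -0.6, 6.5]
finger_gap: 0.268
```

Request:
move_arm([
  [0,0,0,0,-1],
])

```text
t: 13.15
tcp_pos: [535.2, 0.4, 143.3]
ee_rot: [0.699, -0.699, 0.105, -0.105]
ft_force: [-1.0, -0.4, 6.0]
finger_gap: 0.269
```

Request:
move_arm([
  [0,0,0,0,-1],
])

```text
t: 13.23
tcp_pos: [535.2, 0.4, 143.3]
ee_rot: [0.699, -0.699, 0.105, -0.105]
ft_force: [-1.8, 0.2, 5.9]
finger_gap: 0.27
```

Run:
```python
from crop import *
crop('side',240,150,60,100,'s_b3')
o=bot.get_obs();print(o['tcp_pos'],o['ft_force'],o['finger_gap'],o['t'])
```

```text
s_b3 6
[5.35198336e+02 3.81363217e-01 1.43286434e+02] [-1.25609561 -0.09872173  6.97455537] 0.2664947712923908 13.2833
```

View pics/s_b3.png

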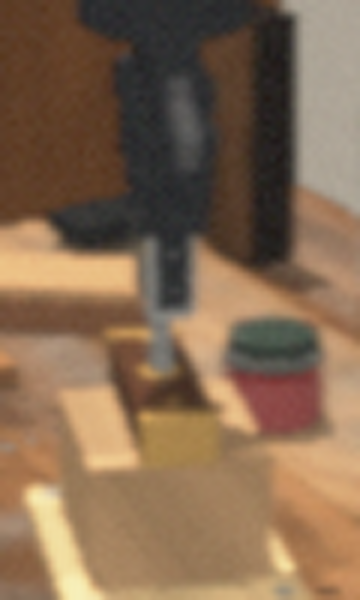

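Request:
move_arm([
  [0,0,0,0,-0.3],
  [0,0,0,0,0],
  [0,0,0,0,0.2],
  [0,0,0,0,0.2],
  [0,-0.1,0,0,0.2],
  [0,-0.3,0,0,0.2],
  [0,-0.5,0,0,0.2],
  [0,-0.6,0,0,0.2],
], newtons=20)

```text
t: 13.95
tcp_pos: [534.4, 0.2, 180.6]
ee_rot: [-0.699, 0.699, -0.105, 0.104]
ft_force: [0.6, -0.1, -0.7]
finger_gap: 0.6
```

Run:
```python
from crop import *
crop('side',240,150,60,100,'s_b4')
o=bot.get_obs();print(o['tcp_pos'],o['ft_force'],o['finger_gap'],o['t'])
```

```text
s_b4 6
[5.36492803e+02 1.32697241e-01 1.83827688e+02] [ 1.03312424 -0.55071831  1.92698   ] 0.5980153836676154 14.0
```

View pics/s_b4.png

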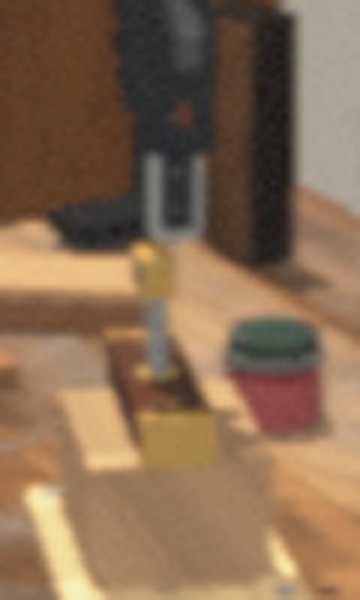

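Request:
move_arm([
  [-0.08,-0.2,0,0,0],
  [0,0,0,0,-1],
  [0,0,0,0,-1],
  [0,0,0,0,-1],
  [0,0,0,0,-1],
  [0,0,0,0,-1],
])

```text
t: 14.5
tcp_pos: [532.7, 0.8, 184.8]
ee_rot: [-0.699, 0.699, -0.105, 0.105]
ft_force: [-0.1, 0.5, -0.6]
finger_gap: -0.0
```

Run:
```python
from crop import *
import fit
np.set_printoptions(precision=1,suppress=True)
crop('side',240,150,60,100,'s_b5')
o=bot.get_obs();print(o['tcp_pos'],o['ft_force'],o['finger_gap'],o['t'])
for e in (54,58,62):
  print(e,[(prj('side',fit.wpt([534,2,-.3],p))-[240,150]+.5)*6 for p in[(-8,-12,94+e),(8,-12,94+e),(-8,12,94+e),(-8,-12,74+e),(0,0,95.5),(17,-56,94),(17,-56,70)]])
```

```text
s_b5 6
[532.8   0.9 184.9] [-0.2 -0.4 -0.2] -0.000551197212134222 14.55
54 [array([146.4, 268.1]), array([182.8, 266.2]), array([138.3, 251.2]), array([146.7, 311.6]), array([161. , 370.8]), array([220.3, 416.7]), array([220.2, 468.5])]
58 [array([146.3, 259.4]), array([182.7, 257.5]), array([138.2, 242.6]), array([146.7, 303. ]), array([161. , 370.8]), array([220.3, 416.7]), array([220.2, 468.5])]
62 [array([146.3, 250.6]), array([182.7, 248.7]), array([138.2, 234. ]), array([146.6, 294.3]), array([161. , 370.8]), array([220.3, 416.7]), array([220.2, 468.5])]
```

View pics/s_b5.png

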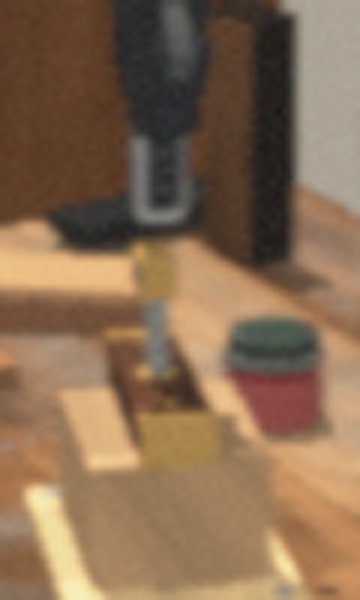

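Request:
move_arm([
  [0,0.2,0,0,-1],
  [0,0.2,0,0,-1],
  [0,0.02,0,0,-1],
  [0,0,0,0,-1],
])

```text
t: 14.88
tcp_pos: [532.5, 0.8, 174.0]
ee_rot: [-0.699, 0.699, -0.105, 0.104]
ft_force: [-0.3, -0.2, 0.2]
finger_gap: -0.004
```

Request:
move_arm([
  [0,0.03,0,0,-1],
  [0,0.03,0,0,-1],
])

```text
t: 15.05
tcp_pos: [533.1, 0.8, 173.3]
ee_rot: [0.699, -0.699, 0.105, -0.105]
ft_force: [0.2, -0.3, 0.3]
finger_gap: -0.0
```

Request:
move_arm([
  [0,0.03,0,0,-1],
  [0,0.01,0,0,-1],
])

```text
t: 15.22
tcp_pos: [533.0, 0.9, 172.3]
ee_rot: [0.699, -0.699, 0.105, -0.105]
ft_force: [-0.3, -1.1, -0.1]
finger_gap: 0.001
```

Request:
move_arm([
  [0,0.03,0,0,-1],
  [0,0.01,0,0,-1],
])

```text
t: 15.38
tcp_pos: [533.0, 0.9, 171.3]
ee_rot: [0.699, -0.699, 0.105, -0.105]
ft_force: [0.1, 0.3, 0.2]
finger_gap: -0.0
```

Request:
move_arm([
  [0,0.02,0,0,-1],
  [0,0.01,0,0,-1],
])

```text
t: 15.55
tcp_pos: [533.1, 0.9, 170.7]
ee_rot: [0.699, -0.699, 0.105, -0.105]
ft_force: [0.5, -0.2, 1.4]
finger_gap: 0.0
```

Request:
move_arm([
  [0,0.01,0,0,-1],
  [0,0.01,0,0,-1],
])

```text
t: 15.72
tcp_pos: [533.5, 0.8, 170.5]
ee_rot: [0.699, -0.699, 0.105, -0.105]
ft_force: [-0.6, -1.3, 5.2]
finger_gap: -0.004
```

Request:
move_arm([
  [0,-0.3,0,0,-1],
  [0,-0.7,0,0,-1],
  [0,-0.8,0,0,-1],
  [0,-0.6,0,0,0],
  [-0.2,0,0.6,0,1],
  [-0.3,0,0.9,0,1],
  [-0.4,0,0.9,0,1],
  [-0.4,0,0.9,0,1],
  [-0.4,0,0.9,0,1],
  [-0.4,0,0.9,0,1],
  [-0.4,0,0.9,0,1],
  [-0.4,0,0.9,0,1],
])

```text
t: 16.72
tcp_pos: [513.8, 188.2, 230.4]
ee_rot: [-0.699, 0.699, -0.105, 0.105]
ft_force: [-0.4, -0.1, 0.1]
finger_gap: 1.002
```

Run:
```python
from crop import *
import fit
np.set_printoptions(precision=2,suppress=True)
o=bot.get_obs();print(o['tcp_pos'],o['joint_pos'],o['t'])
crop('side',180,190,70,40,'s_r1');crop('top',155,205,60,60,'t_r1')
v=np.load('fit.npy')
# grip top-centre from initial top & side crops
k1=400/60;kr=400/70
ut=np.array(fit.px(155,205,k1,[(493,256)],400)[0]);
us=[fit.px(180,190,kr,[(141,42)])[0]]
f=lambda q:np.r_[prj('top',[q[0],q[1],62.5])-ut,(prj('side',[q[0],q[1],62.5])-us[0])]
s=least_squares(f,[450,280]);print(s.x,s.fun)
c,sn=np.cos(v[8]),np.sin(v[8]);d=s.x-v[6:8];print('local',c*d[0]+sn*d[1],-sn*d[0]+c*d[1])
```

```text
[513.81 188.16 230.38] [-0.68  0.32  0.33  1.89 -0.13  0.95  0.98] 16.7167
s_r1 11
t_r1 10
[455.72 280.53] [-0.1  -0.08 -0.02  0.35]
local -25.501420199783247 14.143886698029654
```

View pics/s_r1.png

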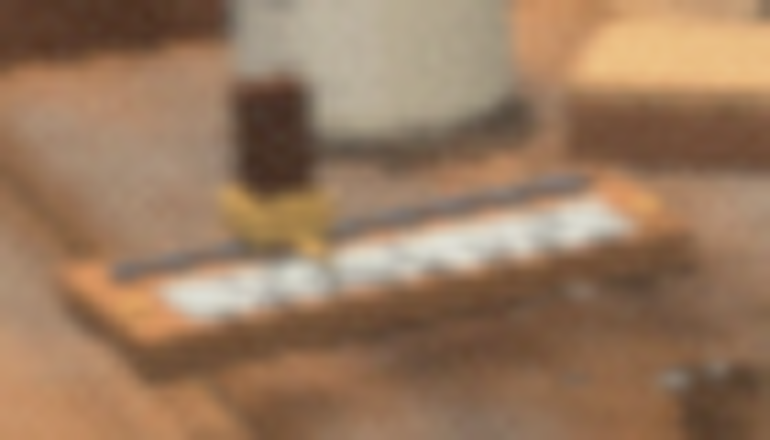

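View pics/t_r1.png

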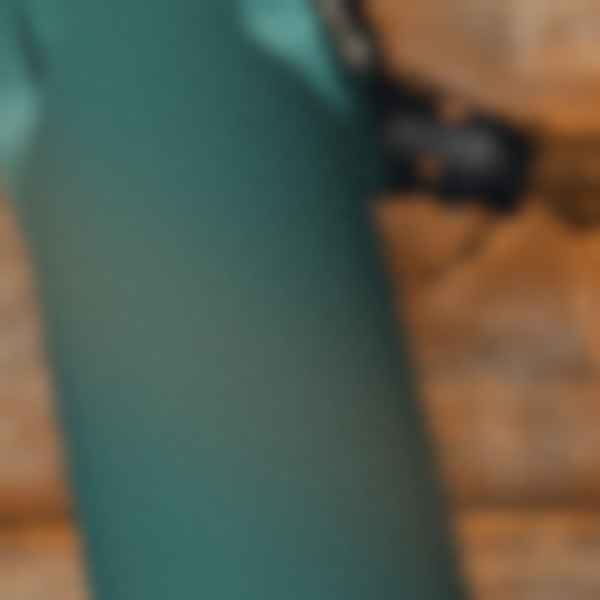

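Request:
move_arm([
  [-0.83,0.6,0.71,0,1],
  [-0.83,0.6,0.71,0,1],
  [-0.82,0.6,0.71,0,1],
  [-0.82,0.6,0.71,0,1],
  [0,0.3,0,0.9,1],
  [0,0.3,0,1,1],
])

```text
t: 17.32
tcp_pos: [454.9, 280.2, 154.4]
ee_rot: [-0.685, 0.686, -0.175, 0.174]
ft_force: [0.0, -0.8, -0.1]
finger_gap: 1.0
```

Run:
```python
from h import *
o=bot.get_obs();q=o['ee_rot'];M=R.from_quat([q[1],q[2],q[3],q[0]]).as_matrix();print(o['tcp_pos'],M.round(3),np.degrees(np.arctan2(M[1,2],M[0,2])),o['joint_pos'].round(2))
```

```text
[454.92092372 280.17122925 154.39938681] [[ 0.879 -0.001  0.478]
 [-0.478 -0.     0.879]
 [-0.001 -1.    -0.001]] 61.46221483857689 [-0.87  0.41  0.31  1.98 -0.17  0.78  0.62]
```

Request:
move_arm([
  [0,0.2,0,0.95,1],
  [0,0.2,0,0.95,1],
  [0,0,0,0.95,1],
  [0,0,0,0.95,1],
  [0,0,0,0.95,1],
  [0,0,0,0.95,1],
  [0,0,0,0.95,1],
  [0,0,0,0.95,1],
  [0,0,0,0.95,1],
  [0,0,0,0.95,1],
  [0,0,0,0,1],
  [0,0,0,0,1],
])

```text
t: 18.32
tcp_pos: [456.3, 278.8, 145.2]
ee_rot: [-0.52, 0.52, -0.479, 0.479]
ft_force: [0.6, -0.1, 0.9]
finger_gap: 1.001
```

Run:
```python
from h import *
from crop import crop
o=bot.get_obs();q=o['ee_rot'];M=R.from_quat([q[1],q[2],q[3],q[0]]).as_matrix();t=o['tcp_pos'];print(t,np.degrees(np.arctan2(M[1,2],M[0,2])),o['joint_pos'].round(2),o['t'])
crop('side',175,150,70,70,'s_r2')
z=M[:,2];x=M[:,0]
for s in(-57,-43,43,57):
  for w in(-11,11):
    a=prj('side',t+z*s+x*w-[0,0,6]);print(s,w,(a-[175,150]+.5)*8)
```

```text
[456.31672587 278.82216828 145.19326385] 4.675444998414685 [-1.05  0.45  0.55  2.   -0.33  0.78 -0.23] 18.3167
s_r2 8
-57 -11 [ 78.01 207.05]
-57 11 [100.42 221.22]
-43 -11 [113.16 201.66]
-43 11 [135.87 215.7 ]
43 -11 [321.81 169.68]
43 11 [346.3  182.94]
57 -11 [354.65 164.65]
57 11 [379.4  177.78]
```

View pics/s_r2.png

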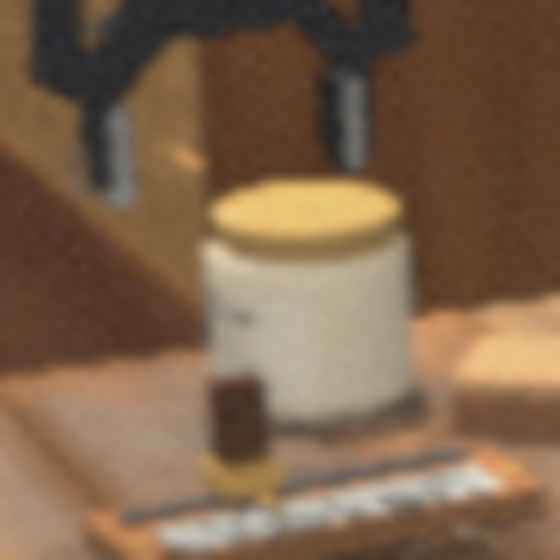

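Request:
move_arm([
  [-0.05,0.6,0,0,1],
  [0,0.8,0,0,1],
  [0,0.8,0,0,1],
  [0,0.8,0,0,0.8],
  [0,0.5,0,0,0.5],
  [0,0.2,0,0,0.2],
  [0,0,0,0,0],
  [0,0,0,0,0],
], newtons=20)

```text
t: 19.03
tcp_pos: [456.7, 280.4, 53.0]
ee_rot: [0.52, -0.519, 0.48, -0.48]
ft_force: [0.1, 0.3, -0.1]
finger_gap: 0.5
```

Run:
```python
from h import *
from crop import crop
o=bot.get_obs();print(o['tcp_pos'],o['ft_force'],o['finger_gap'],o['t'])
crop('side',175,170,70,60,'s_r3')
```

```text
[456.67083619 280.35549486  53.00649761] [ 0.0927934   0.27745017 -0.05288028] 0.5002858845958184 19.0333
s_r3 10
```

View pics/s_r3.png

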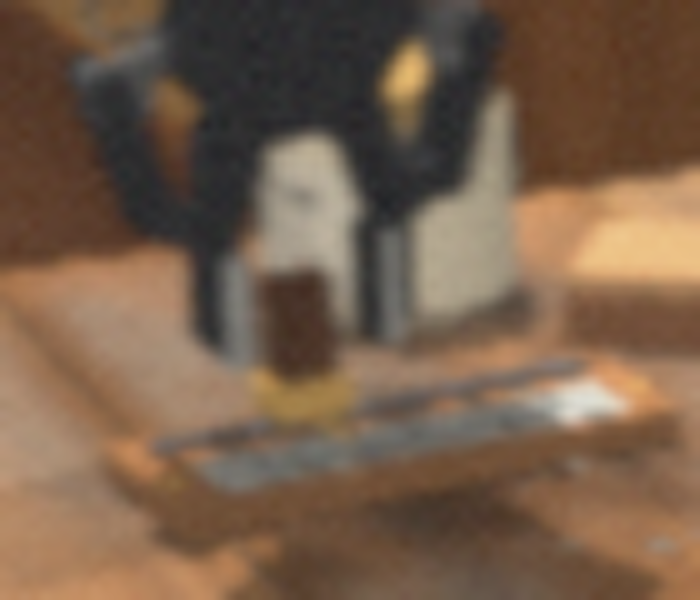

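Request:
move_arm([
  [0,0,0,0,-0.3],
  [0,0,0,0,-0.5],
  [0,0,0,0,-0.8],
  [0,0,0,0,-1],
  [0,0,0,0,-1],
  [0,0,0,0,-1],
], newtons=40)

```text
t: 19.58
tcp_pos: [456.5, 280.8, 53.6]
ee_rot: [0.52, -0.519, 0.48, -0.48]
ft_force: [-1.5, -0.4, 5.7]
finger_gap: 0.249
```

Run:
```python
from h import *
from crop import crop
o=bot.get_obs();print(o['tcp_pos'],o['ft_force'],o['finger_gap'],o['t'])
crop('side',175,170,70,60,'s_r4')
```

```text
[456.4850877  280.83203278  53.5760963 ] [-1.45092641 -0.37455623  5.72415823] 0.24855743042064407 19.5833
s_r4 10
```

View pics/s_r4.png

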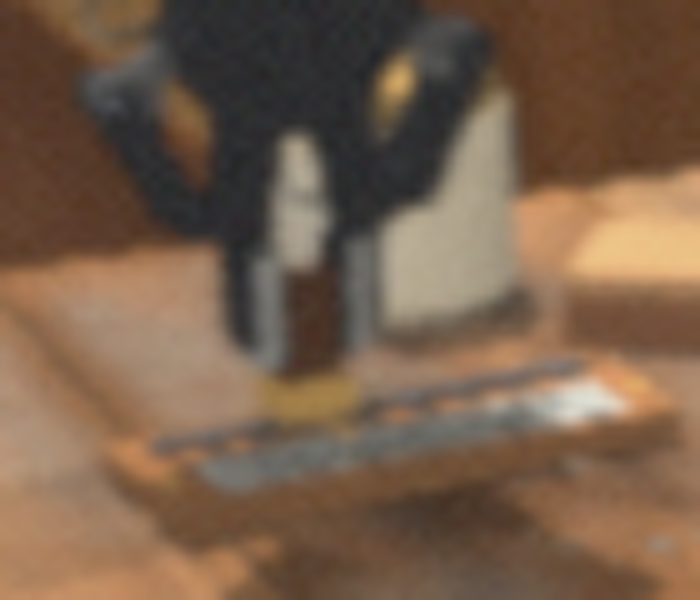

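Request:
move_arm([
  [0,0,-0.2,0,-1],
  [0,0,-0.3,0,-1],
  [0,0,-0.2,0,-1],
  [0,0,-0.04,0,-1],
  [0,0,0,0,-1],
])

```text
t: 20.05
tcp_pos: [437.8, 279.3, 53.6]
ee_rot: [0.52, -0.519, 0.48, -0.48]
ft_force: [0.1, -0.4, 8.3]
finger_gap: 0.247
```

Request:
move_arm([
  [0,0,-0.04,0,-1],
  [0,0,-0.04,0,-1],
])

```text
t: 20.22
tcp_pos: [436.5, 279.2, 53.6]
ee_rot: [0.52, -0.518, 0.479, -0.48]
ft_force: [1.7, -0.5, 6.7]
finger_gap: 0.25
```

Request:
move_arm([
  [0,0,-0.04,0,-1],
  [0,0,-0.04,0,-1],
])

```text
t: 20.38
tcp_pos: [434.5, 279.0, 53.6]
ee_rot: [0.52, -0.518, 0.479, -0.48]
ft_force: [2.2, 0.1, 6.6]
finger_gap: 0.247
```

Request:
move_arm([
  [0,0,-0.04,0,-1],
  [0,0,-0.04,0,-1],
])

```text
t: 20.55
tcp_pos: [432.6, 278.8, 53.6]
ee_rot: [0.52, -0.518, 0.48, -0.48]
ft_force: [1.9, -0.7, 7.7]
finger_gap: 0.25
```

Request:
move_arm([
  [0,0,-0.04,0,-1],
  [0,0,-0.04,0,-1],
])

```text
t: 20.72
tcp_pos: [430.6, 278.6, 53.6]
ee_rot: [0.52, -0.518, 0.48, -0.48]
ft_force: [1.9, -0.5, 7.7]
finger_gap: 0.249
```

Request:
move_arm([
  [0,0,-0.04,0,-1],
  [0,0,-0.04,0,-1],
])

```text
t: 20.88
tcp_pos: [429.1, 278.6, 53.6]
ee_rot: [0.521, -0.518, 0.479, -0.48]
ft_force: [5.7, -0.5, 3.4]
finger_gap: 0.247
```

Request:
move_arm([
  [0,0,-0.04,0,-1],
  [0,0,0,0,-1],
])

```text
t: 21.05
tcp_pos: [429.1, 278.5, 53.6]
ee_rot: [0.521, -0.517, 0.479, -0.481]
ft_force: [5.8, 1.5, 3.9]
finger_gap: 0.25
```

Run:
```python
from h import *
from crop import crop
crop('side',175,170,70,60,'s_r5')
print(bot.get_obs()['tcp_pos'])
```

```text
s_r5 10
[429.05177635 278.5554086   53.60083539]
```

Request:
move_arm([
  [0,0,0.2,0,-1],
  [0,0,0.4,0,-1],
  [0,0,0.6,0,-1],
  [0,0,0.6,0,-1],
  [0,0,0.6,0,-1],
  [0,0,0.6,0,-1],
  [0,0,0.4,0,-1],
  [0,0,0.2,0,-1],
  [0,0,0.08,0,-1],
  [0,0,0,0,-1],
])

```text
t: 21.93
tcp_pos: [518.9, 286.1, 53.6]
ee_rot: [0.52, -0.519, 0.48, -0.48]
ft_force: [0.1, 0.1, 8.7]
finger_gap: 0.246
```

View pics/s_r5.png

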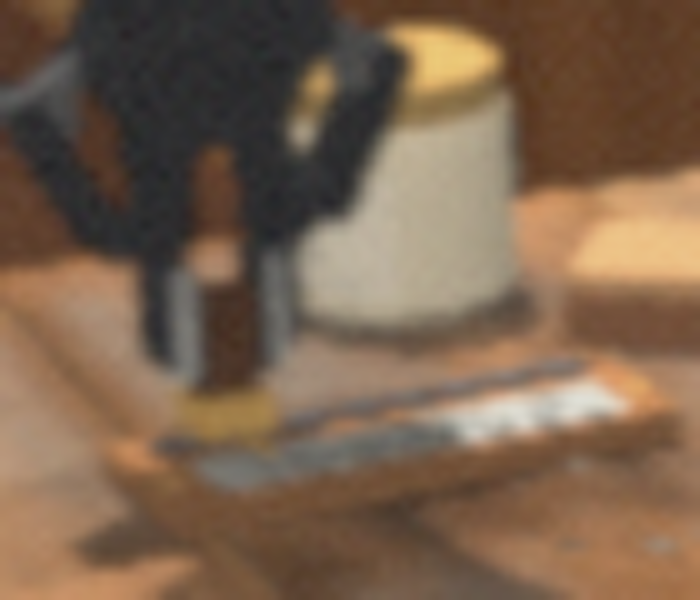

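Request:
move_arm([
  [0,0,0.08,0,-1],
  [0,0,0.08,0,-1],
  [0,0,0.04,0,-1],
  [0,0,0.04,0,-1],
])

```text
t: 22.27
tcp_pos: [523.8, 286.5, 53.5]
ee_rot: [0.52, -0.519, 0.48, -0.479]
ft_force: [-1.4, -0.5, 10.1]
finger_gap: 0.251
```

Request:
move_arm([
  [0,0,0.04,0,-1],
  [0,0,0.04,0,-1],
])

```text
t: 22.43
tcp_pos: [525.8, 286.6, 53.6]
ee_rot: [0.52, -0.519, 0.48, -0.479]
ft_force: [-2.4, 0.5, 10.0]
finger_gap: 0.251
```

Request:
move_arm([
  [0,0,0.04,0,-1],
  [0,0,0.04,0,-1],
])

```text
t: 22.6
tcp_pos: [527.7, 286.8, 53.6]
ee_rot: [0.52, -0.519, 0.48, -0.479]
ft_force: [-2.1, -0.3, 11.0]
finger_gap: 0.248
```

Request:
move_arm([
  [0,0,0.04,0,-1],
  [0,0,0.04,0,-1],
])

```text
t: 22.77
tcp_pos: [529.1, 287.0, 53.5]
ee_rot: [-0.519, 0.52, -0.48, 0.479]
ft_force: [-6.6, -0.3, 13.1]
finger_gap: 0.251
```

Request:
move_arm([
  [0,0,0.04,0,-1],
  [0,0,0.04,0,-1],
])

```text
t: 22.93
tcp_pos: [529.3, 287.0, 53.5]
ee_rot: [-0.518, 0.521, -0.481, 0.478]
ft_force: [-10.9, -1.0, 19.2]
finger_gap: 0.248
```

Request:
move_arm([
  [0,0,0.04,0,-1],
  [0,0,0,0,-1],
])

```text
t: 23.1
tcp_pos: [529.4, 287.0, 53.5]
ee_rot: [-0.518, 0.522, -0.482, 0.477]
ft_force: [-10.8, -2.1, 19.0]
finger_gap: 0.248
```

Request:
move_arm([
  [0,0,-0.2,0,-1],
  [0,0,-0.4,0,-1],
  [0,0,-0.5,0,-1],
  [0,0,-0.4,0,-1],
  [0,0,-0.16,0,-1],
  [0,0,0,0,-1],
  [0,0,0,0,-1],
])

```text
t: 23.68
tcp_pos: [490.9, 283.8, 53.5]
ee_rot: [0.52, -0.519, 0.48, -0.479]
ft_force: [-0.5, -0.4, 10.5]
finger_gap: 0.25
```

Run:
```python
from rig import bot
o=bot.get_obs();print(o['tcp_pos'],o['ft_force'],o['t'])
```

```text
[490.90751546 283.78826409  53.52496153] [-0.48937398 -0.43189706 10.4977343 ] 23.6833
```

Request:
move_arm([
  [0,0,-0.08,0,-1],
  [0,0,-0.08,0,-1],
  [0,0,0,0,-1],
  [0,0,0,0,-1],
])

```text
t: 24.02
tcp_pos: [488.0, 283.5, 53.6]
ee_rot: [0.52, -0.519, 0.48, -0.48]
ft_force: [0.6, -1.6, 8.8]
finger_gap: 0.246
```

Request:
move_arm([
  [0,0,-0.04,0,-1],
  [0,0,0,0,-1],
  [0,0,0,0,-1],
])

```text
t: 24.27
tcp_pos: [487.3, 283.4, 53.5]
ee_rot: [0.52, -0.519, 0.48, -0.48]
ft_force: [1.2, -0.1, 7.7]
finger_gap: 0.244
```

Request:
move_arm([
  [0,0,-0.02,0,-1],
  [0,0,0,0,-1],
  [0,0,0,0,-1],
])

```text
t: 24.52
tcp_pos: [486.9, 283.4, 53.6]
ee_rot: [0.52, -0.519, 0.48, -0.48]
ft_force: [1.4, 0.6, 7.9]
finger_gap: 0.25
```

Request:
move_arm([
  [0,0,0,0,-0.4],
  [0,0,0,0,-0.2],
  [0,0,0,0,0],
  [0,0,0,0,0.3],
  [0,0,0,0,0.3],
  [0,-0.4,0,0,0.5],
  [0,-0.8,0,0,0.5],
  [0,-0.8,0,0,0.5],
  [0,-0.8,0,0,0.5],
  [0,-0.8,0,0,0.5],
  [0,0,0,0,0.5],
], newtons=20)

```text
t: 25.43
tcp_pos: [488.7, 283.8, 146.8]
ee_rot: [0.522, -0.517, 0.48, -0.48]
ft_force: [0.4, 0.1, 0.3]
finger_gap: 0.753
```

Run:
```python
from h import *
from crop import crop
crop('side',175,170,70,60,'s_r6');crop('side',240,160,60,90,'s_b6')
crop('top',150,195,100,70,'t_r6')
o=bot.get_obs();print(o['tcp_pos'],o['ft_force'],o['t'])
import fit
v=np.load('fit.npy')
for r in(50,55,58,60,65):print(r,(prj('side',fit.wpt(v[6:9],(r-50,14.1,62.5)))-[175,170]+.5)*10)
```

```text
s_r6 10
s_b6 6
t_r6 8
[486.20800774 282.82545844 142.60985728] [-0.16945311 -0.04455524 -0.7867492 ] 25.5833
50 [373.02 264.31]
55 [387.68 261.66]
58 [396.46 260.08]
60 [402.3  259.03]
65 [416.87 256.4 ]
```

View pics/s_r6.png

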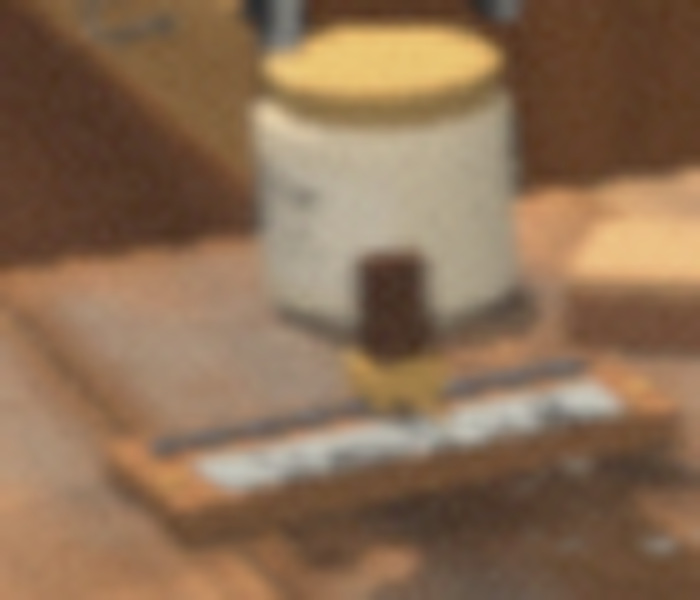

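View pics/s_b6.png

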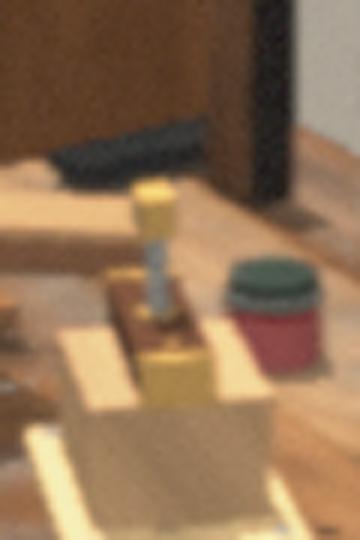

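Request:
move_arm([
  [0,-0.8,0,0,0.5],
  [0,-1,0,0,0.5],
  [0,-1,0,0,0.5],
  [0,-1,0,0,0.5],
  [0.5,-1,0,0,0.5],
  [1,0,0,0,0.5],
  [1,0,-0.2,0,0.5],
  [1,0,-0.2,0,0.5],
  [1,0,-0.2,0,0.5],
  [1,0,-0.2,0,0.5],
  [1,0,-0.2,0,0.5],
  [1,0,-0.2,0,0.5],
])

```text
t: 26.58
tcp_pos: [470.5, 92.2, 261.5]
ee_rot: [-0.519, 0.52, -0.48, 0.48]
ft_force: [0.7, 0.1, 0.2]
finger_gap: 0.75
```

Request:
move_arm([
  [1,0,-0.2,0,0.5],
  [1,0,-0.2,0,0.5],
  [1,0,-0.2,0,0.5],
  [1,0,-0.2,0,0.5],
  [1,0,-0.2,0,0.5],
  [1,0,-0.2,0,0.5],
  [1,0,-0.2,0,0.5],
  [1,0,-0.2,0,0.5],
  [1,0,0,0,0.5],
  [1,0,0,0,0.5],
  [1,0,0,0,0.5],
  [1,0,0,0,0.5],
])

```text
t: 27.58
tcp_pos: [454.7, -209.5, 261.5]
ee_rot: [-0.519, 0.52, -0.48, 0.479]
ft_force: [-0.2, 0.8, -0.5]
finger_gap: 0.748
```

Run:
```python
from h import *
from crop import crop
o=bot.get_obs();print(o['tcp_pos'],o['ft_force'],o['t'])
cv2.imwrite('pics/top7.png',get_image('top')[:,:,::-1])
crop('top',155,205,60,60,'t_r7');crop('top',225,190,50,40,'t_b7')
```

```text
[ 454.68843094 -209.52395272  261.5485488 ] [-0.20540861  0.79551    -0.52086368] 27.5833
t_r7 10
t_b7 15
```

View pics/t_r7.png

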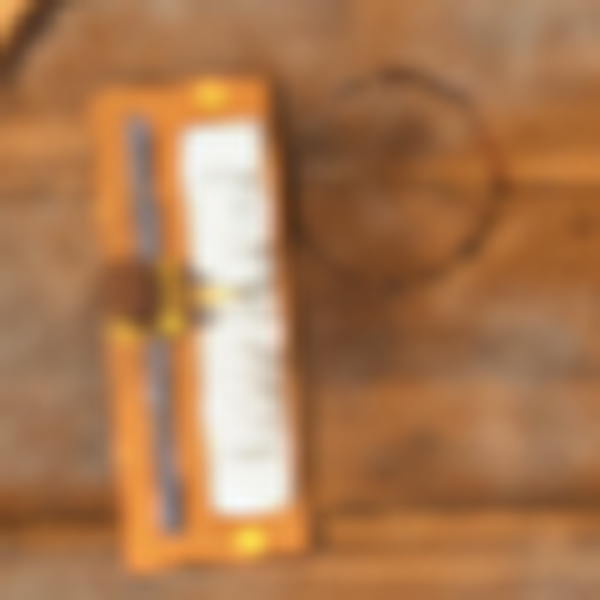

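View pics/t_b7.png

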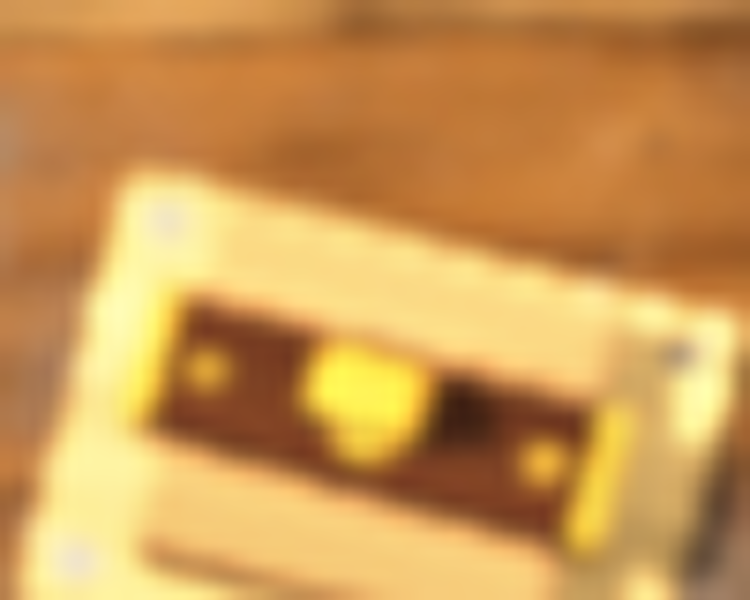

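Run:
```python
from rig import bot
print(bot.finish_job(), bot.get_obs()['t'])
```

```text
the job is handed in; nothing more can be done
the job is handed in; nothing more can be done
```

I measured the bore, set the pointer to 57.7 mm, and handed the job in at about 27.6 s with the arm clear. No verdict is reported.

- **Block choice:** of the two look-alike blocks, I used the one straight ahead of the robot, at (534, 1) mm. The other stood at about (533, -483) mm. The gauge went flat on its top.
- **Bottoming the rod:** I slid the rod down against 2–3 N of friction until the wrist force read 11 N at the touch. It then held at about 6 N, well under the 20 N that marks the wood. The bottom is about 36.7 mm below the mouth.
- **Reading:** the height of the grip gave 57.8 mm of rod standing out. After letting go, I touched the rod's top lightly with the closed fingers, which gave about 57.6 mm and showed the rod was still bottomed.
- **Setting the pointer:** I ran it gently to both end stops to find the scale. They were 100.5 mm apart by the arm, against the 100 mm I took them to mark, so I centred on the middle and set 57.7 mm from there.

**Last checks:** the side picture reads about 57 mm and the top picture about 58.5 mm, so both agree within their resolution of a millimetre or two. The last top picture shows the gauge standing flat on the block over the bore.

**Disagreements:** my first picture estimate of the pointer's starting reading was 24.5 mm, while the end stops gave about 27 mm. I went by the stops. The side picture also ran about 1 pixel off the arm's position throughout.

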